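# Grip a frame moulding in the bench trigger clamp

## Robot

A 7-joint arm with a two-finger parallel gripper is mounted at the origin on the work surface. World frame = base frame: x ahead of the robot, y to its left, z up, the work surface at z = 0. Lengths are in mm, angles in rad, forces in N, time in s.
With the tool pointing down it reaches from about 425 to 1025 mm from the base axis. Payload 3.6 kg.
Tool frame: the origin (TCP) lies at the very end of the fingers, on their centre line; the grasp point (between the pads) lies 19 mm behind it; x points along the fingers, z is the direction in which the jaws open and shut, and the axes are right-handed (so a half turn about x gives the same grasp; the last joint's range is limited). The gripper opens to 85 mm and grips with 20 to 120 N. Pads are 22 mm wide; open, the fingers measure 114 mm over their backs; the gripper's body (76 mm by 85 mm) begins 54 mm behind the grasp point. The pads swing forward as they close: fully open they stand 13 mm farther back than shut.
Start: joints at [1.123, 0.591, 0.048, 1.609, -0.033, 0.943, -0.034], TCP at [251.189, -680.098, 231.302] pointing down, gripper open.
Joint ranges: [-2.69, 2.69], [-0.47, 2.24], [-1.27, 1.36], [0.19, 2.51], [-1.53, 4.68], [0.08, 2.07], [-3.09, 3.09]. Speed limits (rad/s): [2.57, 2.57, 3.14, 3.14, 3.14, 3.14, 3.14].

## Interface

Orientations are given as a 3x3 rotation matrix whose columns are the frame's x, y, z axes.
In Python, from bench import manip gives the robot as it stands. The module is installed in compiled form; this text tells all that it offers.
- The arm moves only by the shell command python3 -m crank 'ROWS'. ROWS is JSON, a list of rows, each a list of 5 numbers: the shift along the world's x, y, z in m, then the turn about the world's z in units of 5 degrees (1.0 is 5 degrees), then the closure, from -1 (fully open) to 1 (shut), so that 0 is half open. A call has 1 to 10 rows; each row shifts and turns the commanded pose from where the row before left it; what a row does not reach is not made up. A row lasts 1/8 s, in which the tool goes at most 62.5 mm and 10.7 degrees, less where a joint would pass 70% of its speed; a pose out of reach is approached as far as the arm can. A call with a gripper value outside its range is refused whole. The fingers move at their own pace and stop on an object; the grip force is fixed at half the most. Time passes only in rows, so rows that do not move let the fingers close. It gives the time, the measured TCP pose, the force and the opening at its end, in the units of the state.
- manip.get_state(): the state, without advancing time (a new reading comes with each control period).
- manip.grab_frame(name): name is "scene" or "top" or "wrist"; returns a dict with "pixels" (384x512x3 uint8, blue, green, red), "z_map" (384x512 float32, mm along the optical axis (not along the pixel's ray), 0 where there is no reading), "fx", "fy", "cx", "cy" (pixels), "distortion" ([k1, k2, p1, p2, k3] as OpenCV has them; the pictures are not rectified), "origin" and "orientation" of the camera in the world. Camera axes: x right, y down, z forward; pixel columns grow to the right and rows downward; lengths in mm; the calibration is good to about 2 mm. A picture is of the moment at which its call begins.
- manip.sign_off(): hands the job in, once; it reports no verdict.
The state is a dict: "time_s": time; "q": joint angles; "qvel": joint speeds; "joint_efforts": joint torques, N m; "ee_pos": TCP position; "orientation": TCP orientation; "ft_force": force on the tool from outside, world axes, zero at the start; "wrist_torque": the same for the moment, N m; "grip_width": finger opening in mm.
Only numpy, scipy, OpenCV 4.12 (cv2) and the standard library are available. Lean on these libraries where they do the work, as an engineer would, in place of code of your own. Each camera call takes 0.05 s, during which the arm holds its last target.

## Task

Slide the dark frame moulding between the clamp's two orange-faced jaws until its end rests against the stop at the back, then squeeze the red trigger all the way so that the sliding jaw closes on the moulding, and let the trigger spring back so the moulding stays held. Leave the screwdriver and the pale offcut on the board where they lie.

Things in the scene. Friction and masses are not known exactly. Their poses are not given: they have to be found in the camera images.
- clamp: Trigger clamp lying on its side, fixed on a plywood board: x -130..120, y -160..210, top at z 18 (mm, this frame; used in all entries as 'clamp frame'). Origin on the bench surface under the board, z up. Steel bar along x at y -2, top z 52. Grey housing x -114..-34, y -41..25, top z 74. Black grip and red trigger stick out to -y; the jaws stick out to +y, their mouth open to +y and upward.
- grip (a point): Top centre of the fixed black grip: clamp frame x -98, y -90, z 58. The grip is 24 wide (x), 125 long (y), z 24 to 58.
- pivot (a point): Top of the trigger's upright pivot: clamp frame x -50, y -40, z 77 (on top of the housing).
- trigger (a joint): Angle of the red trigger (rad): 0 = rest, sprung out; 0.45 = fully squeezed (stop). Blade 12 mm thick, 93 long from the pivot, z 24 to 56, pointing to -y and leaning 0.13 rad to +x at rest. Squeezing moves its end to -x, to the grip: 26 mm travel at 60 from the pivot. Force there 2 N at first, about 11 N at the end (more nearer the pivot); jaws meet the moulding near 0.3 rad. Grip plus blade 72 mm wide at rest.
- trigger_pad (a point): Point on the front (+x) face of the red trigger blade, 60 mm from the pivot, mid height: at rest clamp frame x -36, y -99, z 40; moves with the trigger. Push it to the clamp's -x to squeeze. There is free board in front of it for about 80 mm in +x.
- jaw (a joint): How far the sliding jaw has closed (m): 0 = open (may start up to 0.003), 0.0165 = limit with nothing between. The trigger drives it toward the clamp's +x, 40 mm of lever arm; friction (5 N) keeps it where it is left when the trigger springs back. About 0.012 with the moulding gripped.
- jaw_face (a point): Centre of the orange face of the sliding jaw: clamp frame x 18 (plus its travel), y 45, z 44. Face ends at y 76, then a tip flares outward to y 102. Jaw top z 68.
- fixed_jaw (a point): Centre of the orange face of the fixed jaw: clamp frame x 74, y 45, z 44; it faces -x. Face ends at y 76, then flares outward to y 102. Top z 68.
- stop (a point): Top middle of the low back stop between the jaws: clamp frame x 46, y 20, z 36. Its face looks to +y.
- moulding: Loose length of dark wooden frame moulding with a brass stripe, 44 (x) x 110 (y) x 36 (z) mm, about 0.14 kg; origin at the centre of its underside. Lies on the board at the mouth of the jaws, roughly along the clamp's y, and slides to -y between them. Home, its end touches the stop: origin at clamp frame y 75, x 40 to 52.
- screwdriver: Green-handled screwdriver, 130 mm long, lying on the board along the clamp's y, near clamp frame x 80, y -95. Leave it.
- offcut: Pale flat wooden offcut 50 x 75 x 20 mm on the board near clamp frame x -85, y 130. Leave it.
Mind the look-alikes: they are no part of the job. Leave any green or purple look-alike of the moulding alone.

How it is judged:
By the outcome, as a careful person would: the job done as asked, in the order asked, and still so for the second after the job is handed in, with the robot touching nothing.
It also fails if it takes over 46 s, if anything falls off the work surface, if the arm or the gripper's body presses on something with over 40 N, if the wrist force passes 120 N, or if a joint passes its speed limit or range.

## Working session

There is one attempt and no reset: what is moved stays moved. The work goes in short steps, Python scripts to look and compute and a shell command to move; the robot and the scene stay as the last step left them, time stands still between calls to the robot, and variables do not carry over. Pictures are saved under pics/ and viewed, and the job is handed in when it is done.

```bash
ls; mkdir -p pics
cat > h.py <<'E'
import numpy as np, cv2
from bench import manip
def grab(n,save=None):
    f=manip.grab_frame(n)
    if save: cv2.imwrite('pics/'+save,f['pixels'])
    return f
def K(f): return np.array([[f['fx'],0,f['cx']],[0,f['fy'],f['cy']],[0,0,1.]])
def rays(f,uv):
    uv=np.asarray(uv,float).reshape(-1,1,2)
    p=cv2.undistortPoints(uv,K(f),np.array(f['distortion'],float)).reshape(-1,2)
    d=np.c_[p,np.ones(len(p))]@np.array(f['orientation']).T
    return np.array(f['origin'],float),d
def onplane(f,uv,z):
    o,d=rays(f,uv); t=(z-o[2])/d[:,2]; return o+d*t[:,None]
def bydepth(f,uv):
    o,d=rays(f,uv); uv=np.asarray(uv).reshape(-1,2).astype(int)
    return o+d*f['z_map'][uv[:,1],uv[:,0]][:,None]
def cloud(f):
    h,w=f['z_map'].shape
    u,v=np.meshgrid(np.arange(w),np.arange(h)); uv=np.c_[u.ravel(),v.ravel()]
    return bydepth(f,uv).reshape(h,w,3)
def proj(f,P):
    R=np.array(f['orientation']); t=-R.T@np.array(f['origin'],float)
    return cv2.projectPoints(np.asarray(P,float).reshape(-1,3),cv2.Rodrigues(R.T)[0],t,K(f),np.array(f['distortion'],float))[0].reshape(-1,2)
E
python3 - <<'E'
from h import *
s=manip.get_state(); print(s['time_s'],s['ee_pos'],np.round(s['orientation'],3).tolist(),s['grip_width'],s['ft_force'])
for n in ['scene','top','wrist']:
    f=grab(n,n+'0.png'); print(n,f['fx'],f['origin'],np.round(f['orientation'],2).tolist())
E
```

```text
pics
0.0 [ 250.93430753 -679.30651533  230.15627688] [[-0.001, 0.938, 0.347], [0.002, 0.347, -0.938], [-1.0, -0.0, -0.002]] 85.49846431862545 [ 0.75717531 -0.0598112   0.57569183]
scene 368.11883140103424 [1149.67942701 -339.86682812  765.1833178 ] [[0.52, 0.58, -0.62], [0.85, -0.35, 0.39], [0.01, -0.73, -0.68]]
top 484.7158573938044 [ 302.34682684   39.19450344 1512.93067271] [[0.01, -0.99, 0.15], [-1.0, -0.01, 0.01], [-0.01, -0.15, -0.99]]
wrist 299.2712631186692 [ 325.45628904 -652.12622783  371.07690067] [[0.35, -0.89, -0.29], [-0.94, -0.33, -0.11], [-0.0, 0.31, -0.95]]
```

View pics/scene0.png

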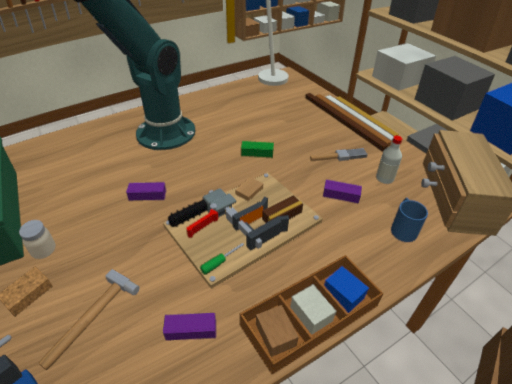

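View pics/top0.png

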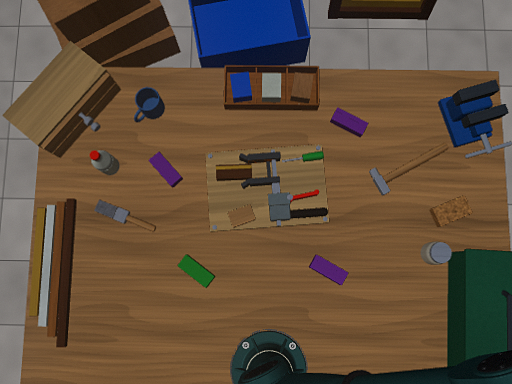

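View pics/wrist0.png

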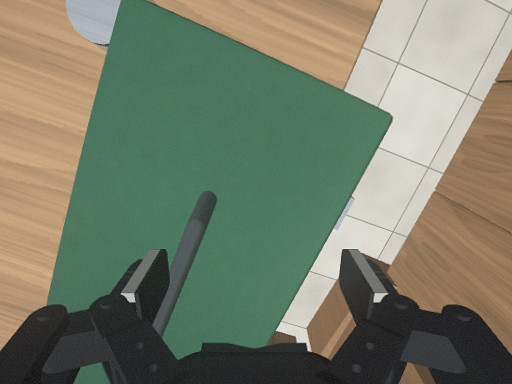

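The scene picture shows the clamp board around (245,225). In the top picture its corners are near (207,150), (326,146), (328,222) and (210,231), and the moulding is at about (233,172). The green and purple look-alikes lie off the board. Next I'll measure the clamp frame.

Run:
```python
from h import *
for n,box in [('top',(195,135,345,245)),('scene',(155,165,330,290))]:
    f=grab(n); x0,y0,x1,y1=box
    c=f['pixels'][y0:y1,x0:x1]; s=800//(x1-x0); 
    cv2.imwrite(f'pics/{n}1.png',cv2.resize(c,None,fx=min(s,4.8),fy=min(s,4.8),interpolation=cv2.INTER_CUBIC)); print(n,s,min(s,4.8),f['pixels'].shape)
    np.savez(f'{n}.npz',**{k:np.array(v) for k,v in f.items()})
    px=[(207,150),(326,146),(328,222),(210,231)]
    if n=='top': print(bydepth(f,px).round(0), onplane(f,px,18).round(0))
```

```text
top 5 4.8 (384, 512, 3)
[[ 668.  202.    1.]
 [ 686. -179.   -0.]
 [ 441. -181.   13.]
 [ 409.  186.    0.]] [[ 664.  200.   18.]
 [ 681. -176.   18.]
 [ 440. -180.   18.]
 [ 408.  184.   18.]]
scene 4 4 (384, 512, 3)
```

View pics/top1.png

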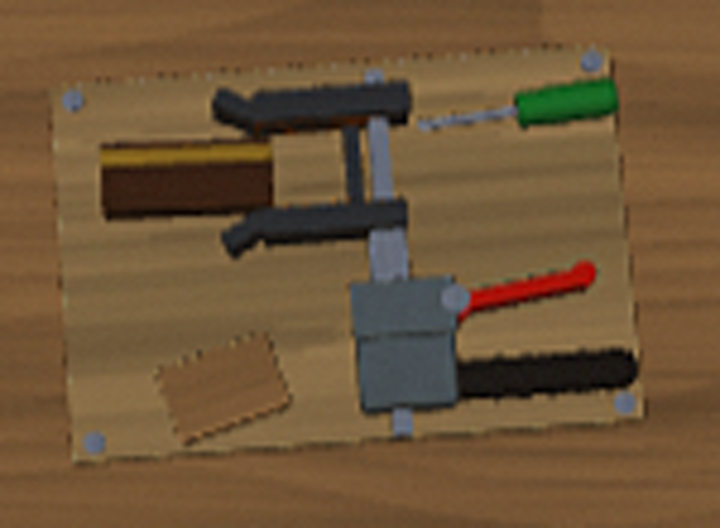

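View pics/scene1.png

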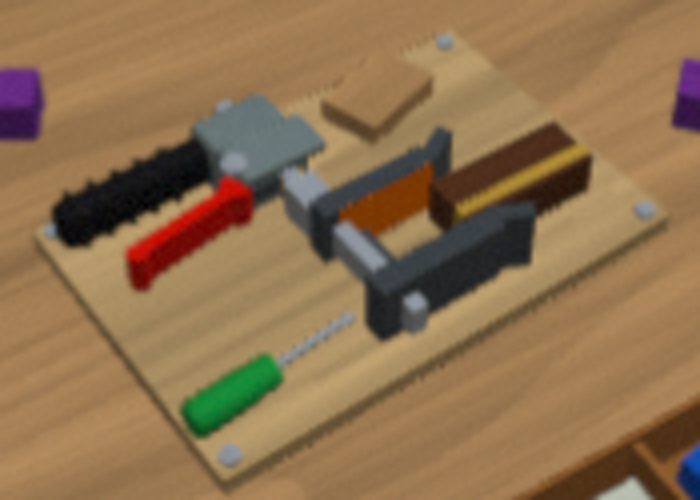

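```bash
cat > fit.py <<'E'
from h import *
def rigid(A,B):
    A=np.asarray(A,float)[:,:2];B=np.asarray(B,float)[:,:2]
    a=A-A.mean(0);b=B-B.mean(0)
    th=np.arctan2((a[:,0]*b[:,1]-a[:,1]*b[:,0]).sum(),(a*b).sum())
    R=np.array([[np.cos(th),-np.sin(th)],[np.sin(th),np.cos(th)]])
    t=B.mean(0)-R@A.mean(0); return th,R,t,np.linalg.norm((A@R.T+t)-B,axis=1)
def tri(f1,p1,f2,p2):
    o1,d1=rays(f1,p1);o2,d2=rays(f2,p2);out=[]
    for a,b in zip(d1,d2):
        s=np.linalg.lstsq(np.c_[a,-b],o2-o1,rcond=None)[0]
        q1=o1+a*s[0];q2=o2+b*s[1];out.append(np.r_[(q1+q2)/2,np.linalg.norm(q1-q2)])
    return np.array(out)
def ld(n): return dict(np.load(n+'.npz'))
E
python3 - <<'E'
from fit import *
T=ld('top');S=ld('scene')
tp=lambda L:[(195+(x+.5)/4.8-.5,135+(y+.5)/4.8-.5) for x,y in L]
sp=lambda L:[(155+(x+.5)/4-.5,165+(y+.5)/4-.5) for x,y in L]
C=[(120,210),(120,-160),(-130,-160),(-130,210)]
t=tp([(54,88),(610,47),(645,415),(75,462)]); s=sp([(665,215),(228,480),(38,235),(450,33)])
for f,p in((T,t),(S,s)):
    th,R,tt,e=rigid(C,onplane(f,p,18)); print('board',np.degrees(th),tt,e)
print(tri(T,t,S,s).round(1))
# screws
print('screws',tri(T,tp([(72,100),(592,60),(625,403),(95,442)]),S,sp([(645,210),(230,455),(50,230),(445,41)])).round(1))
# pivot, fixed jaw, moulding top corners  (near-jaw +x stripe side first)
print('pivot',tri(T,tp([(455,297)]),S,sp([(233,160)])).round(1))
m=tp([(101,148),(272,144),(272,209),(105,217)])
print('mould54',onplane(T,m,54).round(1))
ms=sp([(592,155),(455,218),(432,195),(555,125)])
print('mouldS',onplane(S,ms,54).round(1)); print(tri(T,m,S,ms).round(1))
E
```

```text
board 5.04178212621637 [555.19383256 -14.24716925] [2.72421864 2.66308859 3.82118784 1.18969926]
board 5.366745687422597 [557.12357008 -12.6683355 ] [5.83334543 3.97701003 5.07878063 2.53717549]
[[ 6.542e+02  2.031e+02  1.770e+01  9.000e-01]
 [ 6.873e+02 -1.603e+02  1.750e+01  5.400e+00]
 [ 4.438e+02 -1.817e+02  1.640e+01  3.600e+00]
 [ 4.086e+02  1.836e+02  1.650e+01  5.000e-01]]
screws [[ 6.456e+02  1.909e+02  2.160e+01  2.000e-01]
 [ 6.762e+02 -1.501e+02  2.220e+01  4.000e-01]
 [ 4.499e+02 -1.711e+02  2.160e+01  2.600e+00]
 [ 4.211e+02  1.704e+02  2.290e+01  4.000e-01]]
pivot [[509.1 -56.8  81.3   0.8]]
mould54 [[606.9 168.3  54. ]
 [610.8  58.9  54. ]
 [568.5  58.3  54. ]
 [562.1 164.7  54. ]]
mouldS [[607.1 169.4  54. ]
 [607.7  54.9  54. ]
 [582.1  53.3  54. ]
 [569.2 165.4  54. ]]
[[607.1 168.7  54.4   0.9]
 [609.3  56.7  54.8   4.9]
 [571.4  59.4  41.1   2.2]
 [564.2 166.9  48.9   4.3]]
```

```bash
python3 -m crank '[[0.021,0.052,-0.002,0.9,-1],[0.021,0.052,-0.002,0.9,-1],[0.021,0.052,-0.002,0.9,-1],[0.021,0.052,-0.002,0.9,-1],[0.021,0.052,-0.002,0.9,-1],[0.021,0.052,-0.002,0.9,-1],[0.021,0.052,-0.002,0.9,-1],[0.021,0.052,-0.002,0.9,-1]]' && python3 -m crank '[[0.021,0.052,-0.002,0.9,-1],[0.021,0.052,-0.002,0.9,-1],[0.021,0.052,-0.002,0.9,-1],[0.021,0.052,-0.002,0.9,-1],[0.021,0.052,-0.002,0.9,-1],[0.021,0.052,-0.002,0.9,-1],[0.021,0.052,-0.002,0.9,-1],[0.021,0.052,-0.002,0.9,-1],[0,0,0,0,-1],[0,0,0,0,-1]]'
python3 - <<'E'
from h import *
s=manip.get_state(); print(s['time_s'],s['ee_pos'],np.round(s['orientation'],3).tolist())
f=grab('wrist','w1.png'); np.savez('w1.npz',**{k:np.array(v) for k,v in f.items()})
E
```

```text
time_s: 1.25
ee_pos: [419.9, -262.5, 215.5]
orientation: [[0.001, 0.553, 0.833], [-0.0, 0.833, -0.553], [-1.0, 0.0, 0.001]]
ft_force: [1.8, -0.3, 0.5]
grip_width: 85.2
time_s: 2.5
ee_pos: [586.8, 151.3, 198.9]
orientation: [[-0.001, -0.04, 0.999], [-0.001, 0.999, 0.04], [-1.0, -0.001, -0.001]]
ft_force: [-0.2, 0.5, -0.3]
grip_width: 85.2
2.5 [586.84394398 151.32957109 198.94287172] [[-0.001, -0.04, 0.999], [-0.001, 0.999, 0.04], [-1.0, -0.001, -0.001]]
```

View pics/w1.png

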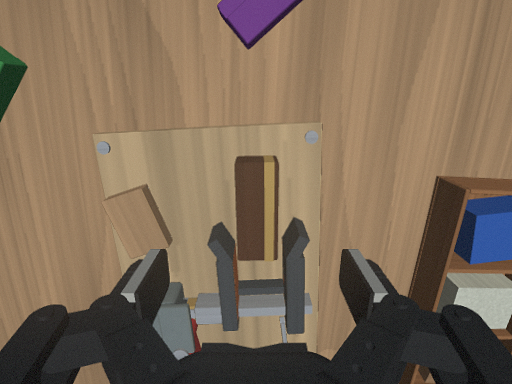

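The wrist picture shows the moulding at about (237..277, 156..260) and the jaw tips at (222,228) and (294,225). The board's far corners are at (95,133) and (322,124). I'll refine the moulding and clamp poses from this.

Run:
```python
from fit import *
W=ld('w1'); im=W['pixels']
c=im[115:365,90:340]; cv2.imwrite('pics/w1z.png',cv2.resize(c,None,fx=2.4,fy=2.4,interpolation=cv2.INTER_CUBIC))
P=cloud(W)
for u,v in [(250,170),(250,200),(250,250),(270,200),(200,160),(290,140),(290,260),(228,270),(262,290),(255,310)]: print((u,v),P[v,u].round(1))
m=(abs(P[...,2]-54)<6)&(P[...,0]>550)&(P[...,0]<625)&(P[...,1]>50)&(P[...,1]<185)
n,l,st,_=cv2.connectedComponentsWithStats(m.astype(np.uint8)); i=1+st[1:,4].argmax(); mm=l==i; print(st[i])
cnt=max(cv2.findContours(mm.astype(np.uint8),0,2)[0],key=cv2.contourArea).reshape(-1,2)
h=np.median(P[mm][:,2]); X=onplane(W,cnt,h)[:,:2]
r=cv2.minAreaRect(X.astype(np.float32)); print('mould',h,r)
```

```text
(250, 170) [581.9 160.5  53.3]
(250, 200) [583.  129.   52.7]
(250, 250) [585.   71.3  51.9]
(270, 200) [603.3 129.7  52.6]
(200, 160) [526.3 160.4  16.2]
(290, 140) [623.6 186.2  16. ]
(290, 260) [627.   69.   65.9]
(228, 270) [562.6  54.7  66.5]
(262, 290) [601.5   7.9  34.7]
(255, 310) [593.7  -8.9  50.5]
[ 234  161   45  100 4180]
mould 52.259928901353646 ((590.13818359375, 114.49191284179688), (43.70695495605469, 110.56764221191406), 2.9649250507354736)
```

View pics/w1z.png

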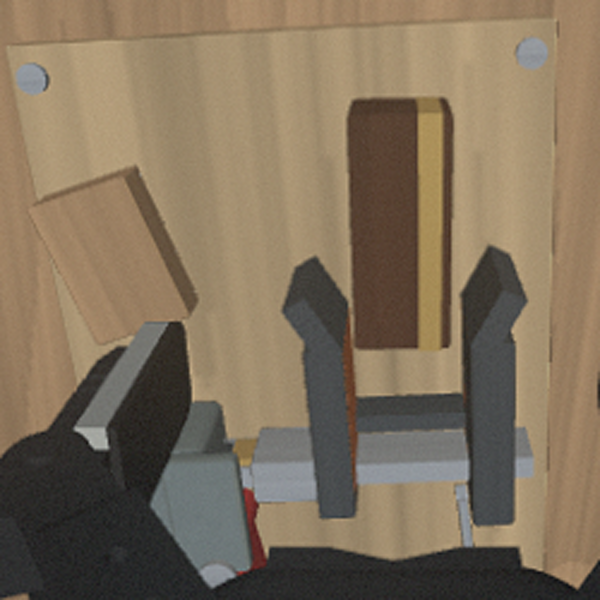

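Run:
```python
from fit import *
W=ld('w1'); g=lambda L:[(90+(x+.5)/2.4-.5,115+(y+.5)/2.4-.5) for x,y in L]
print('screws',onplane(W,g([(531,52),(32,78)]),20).round(1))
print('corners',onplane(W,g([(556,20),(8,45)]),17).round(1))
a=onplane(W,g([(347,330),(355,488)]),67); b=onplane(W,g([(467,327),(470,490)]),67)
print('sliding inner top edge',a.round(1),'fixed',b.round(1))
for e in(a,b): d=e[0]-e[1]; print(np.degrees(np.arctan2(-d[0],d[1])))
print('tips',onplane(W,g([(313,257),(284,310),(490,245),(526,298)]),67).round(1))
print('stop face top edge', onplane(W,g([(357,397),(463,394)]),35).round(1))
# edges of the moulding from dense cloud slope check
th=np.radians(5.2); R=np.array([[np.cos(th),-np.sin(th)],[np.sin(th),np.cos(th)]]); t=np.array([556,-13.5])
for e in (a,b,onplane(W,g([(357,397),(463,394)]),35),onplane(W,g([(556,20),(8,45)]),17),np.array([[590,114.5,0]])): print(((e[:,:2]-t)@R).round(1).tolist())
```

```text
screws [[645.1 191.5  20. ]
 [421.5 171.6  20. ]]
corners [[655.4 205.6  17. ]
 [410.6 185.7  17. ]]
sliding inner top edge [[568.9  76.5  67. ]
 [574.1  -7.1  67. ]] fixed [[620.2  80.   67. ]
 [627.9  -6.1  67. ]]
3.560109239047922
5.158148248349737
tips [[554.2 110.   67. ]
 [542.   84.9  67. ]
 [626.9 118.2  67. ]
 [644.1  94.7  67. ]]
stop face top edge [[572.8  20.9  35. ]
 [625.2  24.8  35. ]]
[[21.0, 88.4], [18.6, 4.8]]
[[72.4, 87.3], [72.3, 0.8]]
[[19.9, 32.8], [72.4, 31.8]]
[[118.8, 209.2], [-126.7, 211.5]]
[[45.5, 124.4]]
```

```bash
python3 -m crank '[[0.001,0.005,-0.05,0.13,-1],[0,0,-0.05,0,-1],[0,0,-0.04,0,-1],[0,0,-0.02,0,-1],[0,0,-0.012,0,-1],[0,0,0,0,-1],[0,0,0,0,0]]' && python3 -m crank '[[0,0,0,0,1],[0,0,0,0,1],[0,0,0,0,1],[0,0,0,0,1]]'
```

```text
time_s: 3.42
ee_pos: [589.2, 157.2, 28.6]
orientation: [[0.002, -0.051, 0.999], [0.001, 0.999, 0.051], [-1.0, 0.001, 0.002]]
ft_force: [0.0, 0.0, 0.3]
grip_width: 69.7
time_s: 3.92
ee_pos: [589.2, 157.3, 28.6]
orientation: [[0.002, -0.051, 0.999], [0.0, 0.999, 0.051], [-1.0, 0.0, 0.002]]
ft_force: [-0.7, -0.2, 6.7]
grip_width: 42.9
```

```bash
python3 -m crank '[[0,0,0,0.4,1],[0.0009,-0.010,0,0,1],[0.0009,-0.010,0,0,1],[0.0009,-0.010,0,0,1],[0.0009,-0.010,0,0,1],[0,0,0,0,1]]'
python3 - <<'E'
from h import *
f=grab('wrist','w2.png'); grab('scene','s2.png');  np.savez('w2.npz',**{k:np.array(v) for k,v in f.items()})
E
```

```text
time_s: 4.68
ee_pos: [593.3, 117.3, 28.6]
orientation: [[0.003, -0.085, 0.996], [0.002, 0.996, 0.085], [-1.0, 0.001, 0.003]]
ft_force: [0.1, 0.4, 7.5]
grip_width: 43.1
```

View pics/w2.png

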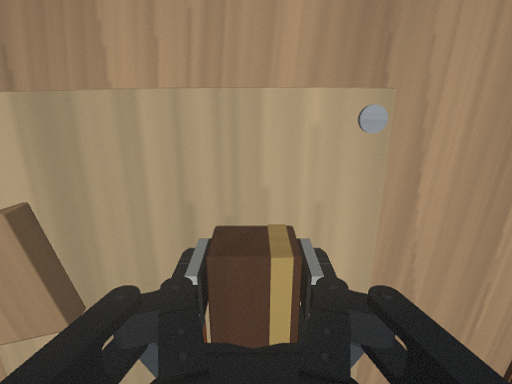

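The moulding is gripped at about (255,285) and sits straight in the gripper. I'll keep sliding in small steps and watch the y force.

```bash
python3 -m crank '[[0.0006,-0.007,0,0,1],[0,0,0,0,1]]'; python3 -m crank '[[0.0002,-0.002,0,0,1],[0,0,0,0,1]]';python3 -m crank '[[0.0002,-0.002,0,0,1],[0,0,0,0,1]]'
```

```text
time_s: 5.03
ee_pos: [593.8, 111.1, 28.6]
orientation: [[0.003, -0.086, 0.996], [0.002, 0.996, 0.086], [-1.0, 0.002, 0.003]]
ft_force: [-0.4, 1.9, 6.2]
grip_width: 43.3
time_s: 5.28
ee_pos: [593.9, 110.0, 28.6]
orientation: [[0.003, -0.086, 0.996], [0.003, 0.996, 0.086], [-1.0, 0.003, 0.004]]
ft_force: [0.1, 2.7, 5.7]
grip_width: 42.8
time_s: 5.52
ee_pos: [594.0, 109.7, 28.6]
orientation: [[0.003, -0.087, 0.996], [0.005, 0.996, 0.087], [-1.0, 0.005, 0.004]]
ft_force: [-0.7, 6.4, 5.5]
grip_width: 42.8
```

```bash
python3 -m crank '[[0.0002,-0.002,0,0,1],[0,0,0,0,1]]'; python3 -m crank '[[0.0002,-0.002,0,0,1],[0,0,0,0,1]]'
```

```text
time_s: 5.78
ee_pos: [593.9, 109.7, 28.6]
orientation: [[0.004, -0.088, 0.996], [0.008, 0.996, 0.088], [-1.0, 0.007, 0.004]]
ft_force: [-1.9, 9.2, 5.8]
grip_width: 42.8
time_s: 6.02
ee_pos: [593.8, 109.7, 28.8]
orientation: [[0.004, -0.089, 0.996], [0.01, 0.996, 0.089], [-1.0, 0.01, 0.005]]
ft_force: [-2.3, 11.7, 6.2]
grip_width: 42.9
```

```bash
python3 -m crank '[[-0.0004,0.004,0,0,1],[0,0,0,0,0.2],[0,0,0,0,-0.4],[0,0,0,0,-1],[0,0,0,0,-1],[0,0,0,0,-1]]'; python3 -m crank '[[0,0,0.05,0,-1],[0,0,0.05,0,-1],[0,0,0.05,0,-1],[0,0,0,0,-1]]'
python3 - <<'E'
from h import *
f=grab('wrist','w3.png'); g=grab('scene'); t=grab('top')
np.savez('w3.npz',**{k:np.array(v) for k,v in f.items()})
a=cv2.resize(g['pixels'][165:290,155:330],None,fx=3,fy=3,interpolation=2)
b=cv2.resize(t['pixels'][135:245,195:345],None,fx=3,fy=3,interpolation=2)
h=max(a.shape[0],b.shape[0]); pad=lambda x:cv2.copyMakeBorder(x,0,h-x.shape[0],0,0,0)
im=np.hstack([pad(a),pad(b)]); cv2.imwrite('pics/st3.png',cv2.resize(im,(800,int(h*800/im.shape[1]))))
E
```

```text
time_s: 6.78
ee_pos: [593.1, 105.2, 27.1]
orientation: [[0.0, -0.085, 0.996], [-0.0, 0.996, 0.085], [-1.0, -0.0, 0.0]]
ft_force: [-0.0, -0.4, 0.1]
grip_width: 85.5
time_s: 7.28
ee_pos: [596.9, 106.2, 182.2]
orientation: [[0.011, -0.084, 0.996], [0.002, 0.996, 0.084], [-1.0, 0.001, 0.011]]
ft_force: [0.4, 0.6, 0.4]
grip_width: 84.9
```

View pics/w3.png

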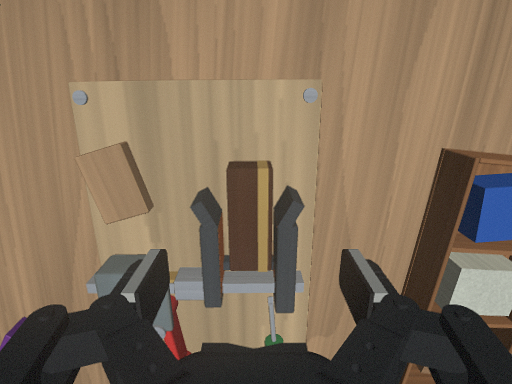

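View pics/st3.png

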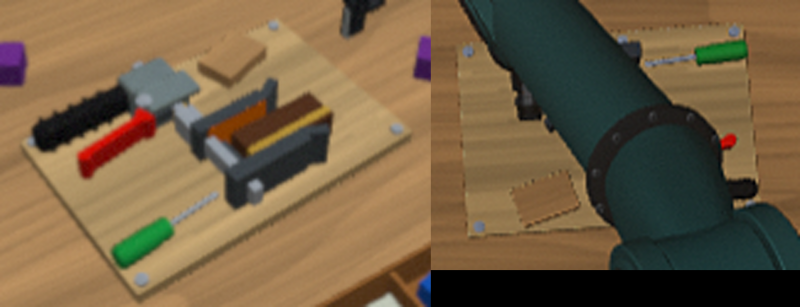

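The moulding now lies between the jaws. In the wrist picture its end is at (250,270), touching the bar and stop. I'll check this numerically against the two screws in the same picture, and look at the trigger.

```bash
cat > mm.py <<'E'
from fit import *
def mould(W):
    P=cloud(W); hsv=cv2.cvtColor(W['pixels'],cv2.COLOR_BGR2HSV)
    m=(abs(P[...,2]-53)<5)&(P[...,0]>565)&(P[...,0]<625)&(P[...,1]>-15)&(P[...,1]<135)&(hsv[...,1]>80)
    n,l,st,_=cv2.connectedComponentsWithStats(m.astype(np.uint8)); i=1+st[1:,4].argmax(); mm=l==i
    cnt=max(cv2.findContours(mm.astype(np.uint8),0,2)[0],key=cv2.contourArea).reshape(-1,2)
    h=np.median(P[mm][:,2]); X=onplane(W,cnt,h)[:,:2]
    return h,cv2.minAreaRect(X.astype(np.float32))
E
python3 - <<'E'
from mm import *
W=ld('w3'); r=mould(W); print(r)
s=onplane(W,[(310.5,95.5),(80,98)],20); print('screws',s.round(1))
d=s[0]-s[1]; th=np.arctan2(d[1],d[0]); R=np.array([[np.cos(th),-np.sin(th)],[np.sin(th),np.cos(th)]])
A=np.array([[107.5,197.5],[-117.5,197.5]]); t=(s[:,:2]-A@R.T).mean(0); print(np.degrees(th),t)
print('clamp frame',(np.array(r[1][0])-t)@R)
E
```

```text
(np.float64(52.24680860472279), ((596.5401000976562, 66.78739929199219), (43.64201354980469, 111.36441802978516), 5.082049369812012))
screws [[646.  190.4  20. ]
 [422.  170.4  20. ]]
5.1059533115438835 [556.52034379 -15.90665959]
clamp frame [47.22053933 78.8042444 ]
```

Run:
```python
from mm import *
W=ld('w3'); c=W['pixels'][230:320,180:310]; cv2.imwrite('pics/w3z.png',cv2.resize(c,None,fx=6,fy=6,interpolation=cv2.INTER_CUBIC))
P=cloud(W)
for v in range(240,282,3): print(v,P[v,224].round(0),P[v,227].round(0),P[v,250].round(0),P[v,274].round(0))
```

```text
240 [571.  27.  16.] [574.  27.  16.] [599.  47.  52.] [624.  43.  39.]
243 [571.  23.  16.] [574.  23.  17.] [599.  44.  52.] [625.  40.  41.]
246 [571.  19.  15.] [574.  19.  16.] [599.  41.  52.] [625.  37.  41.]
249 [571.  15.  16.] [575.  16.  17.] [599.  37.  53.] [625.  34.  43.]
252 [571.  11.  16.] [575.  11.  16.] [600.  34.  52.] [625.  31.  43.]
255 [572.   9.  19.] [575.   9.  18.] [600.  30.  52.] [626.  27.  44.]
258 [572.   9.  26.] [576.   9.  26.] [600.  27.  53.] [626.  24.  44.]
261 [573.   9.  32.] [576.   9.  31.] [601.  23.  52.] [626.  21.  45.]
264 [573.   6.  34.] [576.   7.  35.] [601.  20.  52.] [627.  18.  45.]
267 [573.   3.  35.] [577.   3.  34.] [601.  16.  51.] [627.  15.  46.]
270 [573. -13.  16.] [576. -11.  18.] [601.  12.  51.] [627.  11.  47.]
273 [574.  -7.  30.] [577.  -7.  31.] [603.  -4.  32.] [627.   8.  48.]
276 [574.  -6.  38.] [577.  -7.  36.] [603.  -4.  38.] [628.   5.  49.]
279 [574.  -7.  42.] [578.  -7.  43.] [603.  -5.  43.] [628.   1.  49.]
```

View pics/w3z.png

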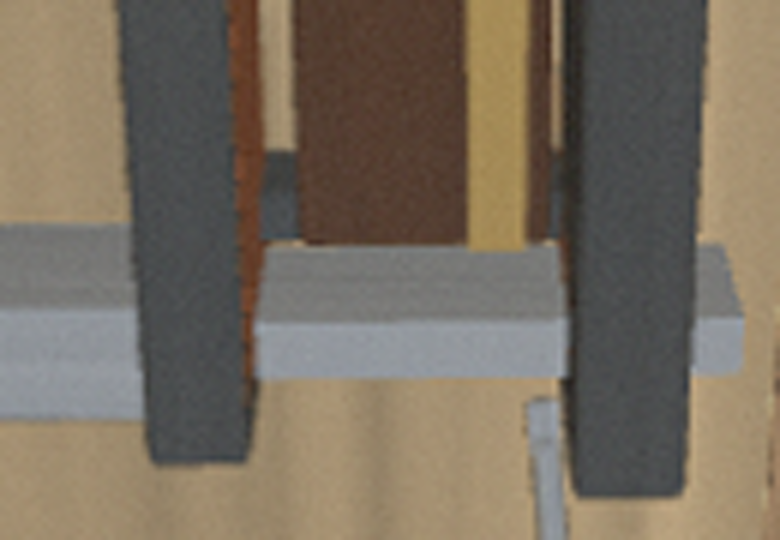

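At x≈601 the stop's face and the moulding's end agree within about 1 mm (y≈11.3 against 11.5). With the y force at 11.7 N and no further motion, the moulding is home. Next I'll move to the free board in front of the trigger with the fingers shut.

```bash
python3 -m crank '[[-0.0034,-0.0258,0,-2,1],[-0.0034,-0.0258,0,-2,1],[-0.0034,-0.0258,0,-2,1],[-0.0034,-0.0258,0,-2,1],[-0.0034,-0.0258,0,-2,1],[-0.0034,-0.0258,0,-2,1],[-0.0034,-0.0258,0,-2,1],[-0.0034,-0.0258,0,-2,1],[-0.0034,-0.0258,0,-2,1],[0,0,0,0,1]]'
python3 - <<'E'
from h import *
f=grab('wrist','w4.png');np.savez('w4.npz',**{k:np.array(v) for k,v in f.items()})
E
```

```text
time_s: 8.68
ee_pos: [560.4, -129.1, 175.6]
orientation: [[-0.004, 0.997, 0.082], [-0.002, 0.082, -0.997], [-1.0, -0.004, 0.002]]
ft_force: [0.4, 1.3, -0.1]
grip_width: 0.2
```

View pics/w4.png

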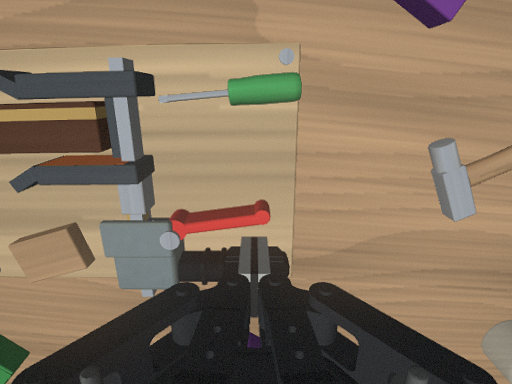

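The wrist picture shows the red trigger running from the pivot at (172,240) to its end at (262,212). The screwdriver is well clear at (230,92). I'll measure the trigger's front edge.

```bash
cat > tr.py <<'E'
from fit import *
T0=np.array([556,-13.8]);th0=np.radians(5.05);R0=np.array([[np.cos(th0),-np.sin(th0)],[np.sin(th0),np.cos(th0)]])
def trig(W):
    hsv=cv2.cvtColor(W['pixels'],cv2.COLOR_BGR2HSV); P=cloud(W)
    m=((hsv[...,0]<6)|(hsv[...,0]>174))&(hsv[...,1]>170)&(hsv[...,2]>60)&(P[...,2]>45)&(P[...,2]<68)
    n,l,st,_=cv2.connectedComponentsWithStats(m.astype(np.uint8)); i=1+st[1:,4].argmax(); mm=l==i
    v,u=np.nonzero(mm); X=onplane(W,np.c_[u,v],np.median(P[mm][:,2])); return np.median(P[mm][:,2]),X,(X[:,:2]-T0)@R0,st[i]
E
python3 - <<'E'
from tr import *
W=ld('w4'); h,X,C,st=trig(W); print(h,st)
for y in range(-135,-45,10):
    k=abs(C[:,1]-y)<2.5
    if k.any(): print(y,C[k,0].min().round(1),C[k,0].max().round(1))
print(C.min(0),C.max(0))
print('tcp clamp',(np.array(manip.get_state()['ee_pos'])[:2]-T0)@R0)
E
```

```text
54.040034973033755 [172 210  98  30 936]
-125 -43.3 -29.9
-115 -44.3 -32.9
-105 -46.3 -35.9
-95 -47.3 -36.9
-85 -48.3 -38.9
-75 -49.3 -39.9
-65 -51.4 -41.9
-55 -52.4 -42.9
[ -59.89872458 -129.7732324 ] [-29.91820355 -37.1492637 ]
tcp clamp [  -4.93045804 -113.17917931]
```

```bash
python3 -m crank '[[0.004,0,-0.05,0,1],[0,0,-0.05,0,1],[0,0,-0.03,0,1],[0,0,-0.016,0,1],[0,0,0,0,1]]'
python3 - <<'E'
from tr import *
grab('wrist','w5.png')
print('tcp clamp',(np.array(manip.get_state()['ee_pos'])[:2]-T0)@R0)
E
```

```text
time_s: 9.35
ee_pos: [565.7, -125.2, 30.2]
orientation: [[-0.002, 0.996, 0.088], [0.001, 0.088, -0.996], [-1.0, -0.002, -0.001]]
ft_force: [-0.2, 1.0, 0.6]
grip_width: -0.4
tcp clamp [   0.59431057 -112.30962964]
```

View pics/w5.png

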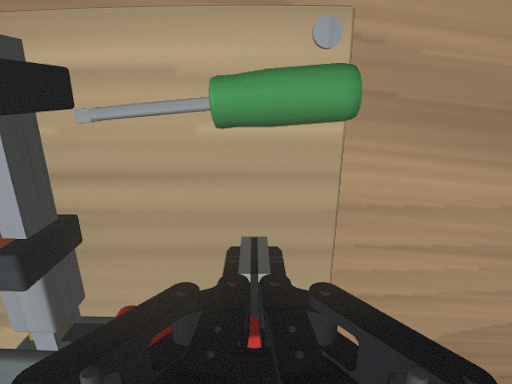

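```bash
python3 -m crank '[[-0.010,-0.0009,0,0,1],[-0.010,-0.0009,0,0,1],[0,0,0,0,1]]'; python3 -m crank '[[-0.005,-0.0004,0,0,1],[0,0,0,0,1]]';python3 -m crank '[[-0.005,-0.0004,0,0,1],[0,0,0,0,1]]'
```

```text
time_s: 9.78
ee_pos: [546.5, -128.3, 32.4]
orientation: [[0.003, 0.996, 0.085], [-0.0, 0.085, -0.996], [-1.0, 0.003, 0.001]]
ft_force: [1.8, 0.1, 1.1]
grip_width: 0.3
time_s: 10.02
ee_pos: [543.2, -128.7, 32.0]
orientation: [[0.004, 0.996, 0.086], [-0.0, 0.086, -0.996], [-1.0, 0.004, 0.001]]
ft_force: [4.3, 0.8, 1.0]
grip_width: 0.3
time_s: 10.28
ee_pos: [537.5, -128.8, 31.6]
orientation: [[0.002, 0.996, 0.086], [-0.0, 0.086, -0.996], [-1.0, 0.002, 0.0]]
ft_force: [4.4, 0.9, 2.2]
grip_width: -0.1
```

```bash
python3 -m crank '[[-0.005,-0.0004,0,0,1],[0,0,0,0,1]]';python3 -m crank '[[-0.005,-0.0004,0,0,1],[0,0,0,0,1]]'
```

```text
time_s: 10.52
ee_pos: [532.1, -129.1, 31.5]
orientation: [[0.002, 0.996, 0.086], [0.0, 0.086, -0.996], [-1.0, 0.002, 0.0]]
ft_force: [5.1, 0.2, 1.7]
grip_width: 0.1
time_s: 10.78
ee_pos: [527.2, -129.6, 31.5]
orientation: [[0.002, 0.996, 0.086], [-0.0, 0.086, -0.996], [-1.0, 0.002, 0.0]]
ft_force: [5.0, 1.2, 1.5]
grip_width: 0.1
```

```bash
python3 -m crank '[[-0.005,-0.0004,0,0,1],[0,0,0,0,1]]';python3 -m crank '[[-0.005,-0.0004,0,0,1],[0,0,0,0,1]]';python3 -m crank '[[-0.003,-0.0003,0,0,1],[0,0,0,0,1]]'
```

```text
time_s: 11.02
ee_pos: [522.6, -130.0, 31.5]
orientation: [[0.003, 0.996, 0.086], [-0.0, 0.086, -0.996], [-1.0, 0.003, 0.0]]
ft_force: [5.2, 0.6, 2.1]
grip_width: 0.5
time_s: 11.28
ee_pos: [519.2, -130.0, 31.6]
orientation: [[0.006, 0.996, 0.086], [0.0, 0.086, -0.996], [-1.0, 0.006, 0.0]]
ft_force: [7.8, 1.6, -0.4]
grip_width: 0.0
time_s: 11.52
ee_pos: [517.3, -130.0, 31.7]
orientation: [[0.007, 0.996, 0.087], [0.0, 0.087, -0.996], [-1.0, 0.007, 0.0]]
ft_force: [7.7, 2.3, -0.8]
grip_width: 0.2
```

```bash
python3 -m crank '[[-0.003,-0.0003,0,0,1],[0,0,0,0,1]]';python3 -m crank '[[-0.003,-0.0003,0,0,1],[0,0,0,0,1]]'
```

```text
time_s: 11.78
ee_pos: [515.1, -129.8, 31.7]
orientation: [[0.009, 0.996, 0.087], [0.001, 0.087, -0.996], [-1.0, 0.009, 0.0]]
ft_force: [9.5, 4.0, -1.1]
grip_width: -0.0
time_s: 12.02
ee_pos: [513.0, -129.7, 31.8]
orientation: [[0.01, 0.996, 0.088], [0.001, 0.088, -0.996], [-1.0, 0.01, 0.0]]
ft_force: [9.9, 3.7, -2.9]
grip_width: 0.1
```

```bash
python3 -m crank '[[-0.003,-0.0003,0,0,1],[0,0,0,0,1]]';python3 -m crank '[[-0.003,-0.0003,0,0,1],[0,0,0,0,1]]';python3 -m crank '[[-0.003,-0.0003,0,0,1],[0,0,0,0,1]]'
```

```text
time_s: 12.28
ee_pos: [511.0, -129.9, 31.9]
orientation: [[0.012, 0.996, 0.088], [0.001, 0.088, -0.996], [-1.0, 0.012, 0.0]]
ft_force: [11.2, 4.0, -2.8]
grip_width: 0.1
time_s: 12.52
ee_pos: [510.8, -129.9, 32.1]
orientation: [[0.017, 0.996, 0.088], [0.001, 0.088, -0.996], [-1.0, 0.017, 0.001]]
ft_force: [14.7, 5.1, -5.0]
grip_width: -0.0
time_s: 12.78
ee_pos: [510.5, -130.2, 32.4]
orientation: [[0.022, 0.996, 0.089], [0.0, 0.089, -0.996], [-1.0, 0.022, 0.002]]
ft_force: [17.9, 4.6, -5.2]
grip_width: 0.4
```

The TCP stopped at x≈510.7 while the force climbs steeply, so this looks like the hard stop. One more firm push, then a look before releasing.

```bash
python3 -m crank '[[-0.006,-0.0005,0,0,1],[0,0,0,0,1],[0,0,0,0,1]]'
python3 - <<'E'
from tr import *
g=grab('scene');cv2.imwrite('pics/s6.png',cv2.resize(g['pixels'][165:290,155:330],None,fx=4,fy=4,interpolation=2))
np.savez('s6.npz',**{k:np.array(v) for k,v in g.items()})
E
```

```text
time_s: 13.15
ee_pos: [510.0, -130.9, 33.1]
orientation: [[0.032, 0.995, 0.09], [-0.001, 0.09, -0.996], [-0.999, 0.032, 0.004]]
ft_force: [22.6, 5.3, -8.7]
grip_width: 0.5
```

View pics/s6.png

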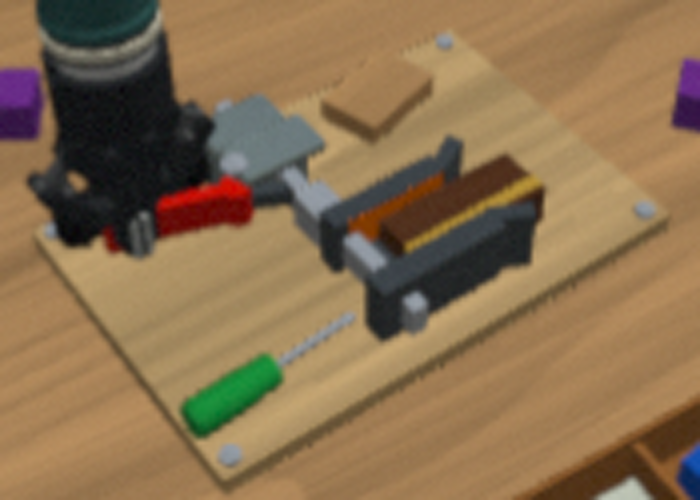

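Run:
```python
from tr import *
for n in('scene','s6'):
    W=ld(n); hsv=cv2.cvtColor(W['pixels'],cv2.COLOR_BGR2HSV); P=cloud(W)
    C=(P[...,:2]-T0)@R0
    m=((hsv[...,0]<6)|(hsv[...,0]>174))&(hsv[...,1]>170)&(hsv[...,2]>50)&(abs(C[...,0]+45)<45)&(abs(C[...,1]+90)<50)
    q=C[m]; z=P[m][:,2]
    k=(z<50)&(z>24)&(q[:,1]<-55); a=np.polyfit(q[k,1],q[k,0],1); print(n,k.sum(),'front-face lean',-np.arctan(a[0]),'x at y-99',np.polyval(a,-99), 'y-90',np.polyval(a,-90))
    # jaw/moulding: sliding jaw top x and moulding stripe
    for y in (40,60):
        kk=(abs(C[...,1]-y)<3)&(P[...,2]>61)&(P[...,2]<75)&(C[...,0]>-5)&(C[...,0]<100); x=np.sort(C[kk][:,0]); print('jawtops',y,x.round(0)[::3].tolist())
```

```text
scene 131 front-face lean 0.15497937964344127 x at y-99 -38.18259078863292 y-90 -39.58868071358846
jawtops 40 [0.0, 6.0, 11.0, 16.0, 18.0, 77.0, 80.0, 84.0, 88.0, 92.0, 94.0]
jawtops 60 [-0.0, 5.0, 10.0, 14.0, 18.0, 76.0, 83.0, 86.0, 92.0, 94.0]
s6 87 front-face lean -0.2385805487114214 x at y-99 -65.30895453354134 y-90 -63.120039628807945
jawtops 40 [14.0, 18.0, 22.0, 28.0, 30.0, 76.0, 80.0, 85.0, 92.0, 93.0]
jawtops 60 [16.0, 22.0, 26.0, 29.0, 75.0, 78.0, 83.0, 86.0, 92.0, 93.0]
```

The trigger face moved 27.1 mm at y −99, against 27.0 mm worked out for 0.45 rad. The sliding jaw closed about 12 mm, up to the moulding. The board has not shifted. Now I'll let the trigger spring back slowly.

```bash
python3 -m crank '[[0.008,0.0007,0,0,1],[0.008,0.0007,0,0,1],[0.008,0.0007,0,0,1],[0.008,0.0007,0,0,1],[0.008,0.0007,0,0,1],[0.01,0.0009,0,0,1],[0.01,0.0009,0,0,1],[0.01,0.0009,0,0,1],[0,0,0,0,1]]'
```

```text
time_s: 14.32
ee_pos: [562.7, -127.0, 31.1]
orientation: [[-0.0, 0.996, 0.086], [-0.0, 0.086, -0.996], [-1.0, -0.0, 0.0]]
ft_force: [-1.0, 0.1, 0.7]
grip_width: 0.1
```

```bash
python3 -m crank '[[0,0,0.05,0,1],[0,0,0.05,0,1],[0,0,0.05,0,1],[0,0,0.05,0,1],[0,0,0,0,1],[0,0,0,0,1]]'
python3 - <<'E'
from tr import *
g=grab('scene');cv2.imwrite('pics/s7.png',cv2.resize(g['pixels'][165:290,155:330],None,fx=4,fy=4,interpolation=2))
np.savez('s7.npz',**{k:np.array(v) for k,v in g.items()})
f=grab('wrist','w7.png');np.savez('w7.npz',**{k:np.array(v) for k,v in f.items()})
h,X,C,st=trig(f); print(h)
for y in range(-125,-45,10):
    k=abs(C[:,1]-y)<2.5
    if k.any(): print(y,C[k,0].min().round(1),C[k,0].max().round(1))
P=cloud(f);C=(P[...,:2]-T0)@R0
for y in (30,45,60):
    kk=(abs(C[...,1]-y)<2)&(P[...,2]>61)&(P[...,2]<75)&(C[...,0]>-5)&(C[...,0]<110); x=np.unique(C[kk][:,0].round(0)); print('jawtops',y,x.tolist())
    kk=(abs(C[...,1]-y)<2)&(P[...,2]>47)&(P[...,2]<58)&(C[...,0]>-5)&(C[...,0]<110); x=np.unique(C[kk][:,0].round(0)); print('mould',y,x.tolist())
E
```

```text
time_s: 15.08
ee_pos: [560.8, -126.8, 230.7]
orientation: [[-0.002, 0.996, 0.085], [0.0, 0.085, -0.996], [-1.0, -0.002, -0.0]]
ft_force: [-0.7, -0.3, -0.5]
grip_width: 0.2
54.03745890357993
-125 -43.9 -30.8
-115 -43.8 -34.3
-105 -46.2 -36.6
-95 -47.4 -37.8
-85 -48.6 -39.0
-75 -49.8 -40.1
-65 -51.0 -41.3
-55 -52.2 -42.5
jawtops 30 [12.0, 13.0, 14.0, 15.0, 16.0, 17.0, 18.0, 19.0, 20.0, 21.0, 22.0, 23.0, 24.0, 25.0, 26.0, 27.0, 28.0, 29.0, 30.0, 74.0, 75.0, 76.0, 77.0, 78.0, 79.0, 80.0, 81.0, 82.0, 83.0, 84.0, 85.0, 86.0, 87.0, 88.0, 89.0, 90.0, 91.0, 92.0, 93.0]
mould 30 [29.0, 30.0, 31.0, 32.0, 33.0, 34.0, 35.0, 36.0, 37.0, 38.0, 39.0, 40.0, 41.0, 42.0, 43.0, 44.0, 45.0, 46.0, 47.0, 48.0, 49.0, 50.0, 51.0, 52.0, 53.0, 54.0, 55.0, 56.0, 57.0, 58.0, 59.0, 60.0, 61.0, 62.0, 63.0, 64.0, 65.0, 66.0, 67.0, 68.0, 69.0, 70.0, 71.0, 72.0, 73.0]
jawtops 45 [12.0, 13.0, 14.0, 15.0, 16.0, 17.0, 18.0, 19.0, 20.0, 21.0, 22.0, 23.0, 24.0, 25.0, 26.0, 27.0, 28.0, 29.0, 30.0, 74.0, 75.0, 76.0, 77.0, 78.0, 79.0, 80.0, 81.0, 82.0, 83.0, 84.0, 85.0, 86.0, 87.0, 88.0, 89.0, 90.0, 91.0, 92.0, 93.0]
mould 45 [29.0, 30.0, 31.0, 32.0, 33.0, 34.0, 35.0, 36.0, 37.0, 38.0, 39.0, 40.0, 41.0, 42.0, 43.0, 44.0, 45.0, 46.0, 47.0, 48.0, 49.0, 50.0, 51.0, 52.0, 53.0, 54.0, 55.0, 56.0, 57.0, 58.0, 59.0, 60.0, 61.0, 62.0, 63.0, 64.0, 65.0, 66.0, 67.0, 68.0, 69.0, 70.0, 71.0, 72.0, 73.0]
jawtops 60 [12.0, 13.0, 14.0, 15.0, 16.0, 17.0, 18.0, 19.0, 20.0, 21.0, 22.0, 23.0, 24.0, 25.0, 26.0, 27.0, 28.0, 29.0, 30.0, 74.0, 75.0, 76.0, 77.0, 78.0, 79.0, 80.0, 81.0, 82.0, 83.0, 84.0, 85.0, 86.0, 87.0, 88.0, 89.0, 90.0, 91.0, 92.0, 93.0]
mould 60 [30.0, 31.0, 32.0, 33.0, 34.0, 35.0, 36.0, 37.0, 38.0, 39.0, 40.0, 41.0, 42.0, 43.0, 44.0, 45.0, 46.0, 47.0, 48.0, 49.0, 50.0, 51.0, 52.0, 53.0, 54.0, 55.0, 56.0, 57.0, 58.0, 59.0, 60.0, 61.0, 62.0, 63.0, 64.0, 65.0, 66.0, 67.0, 68.0, 69.0, 70.0, 71.0, 72.0, 73.0]
```

View pics/w7.png

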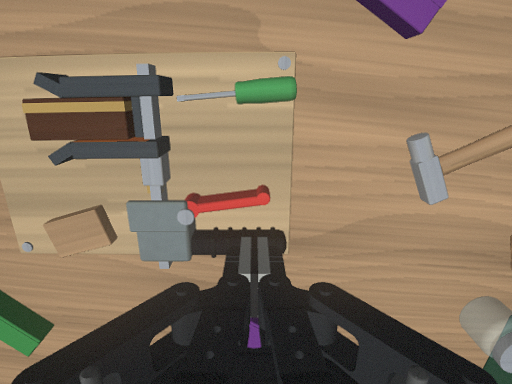

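View pics/s7.png

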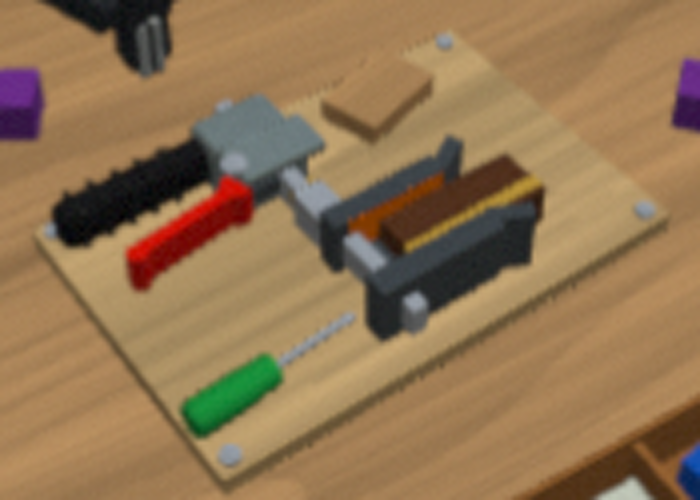

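Run:
```python
from tr import *
for n in('w3','w7'):
    f=ld(n);P=cloud(f);C=(P[...,:2]-T0)@R0
    kk=(P[...,2]>48)&(P[...,2]<57)&(C[...,0]>34)&(C[...,0]<60)&(C[...,1]>10)&(C[...,1]<150)
    print(n,'end y',np.percentile(C[kk][:,1],[0,.5,99.5,100]).round(1))
    kk=(P[...,2]>28)&(P[...,2]<40)&(C[...,0]>24)&(C[...,0]<72)&(C[...,1]>8)&(C[...,1]<30)
    if kk.any(): print(' stop y',C[kk][:,1].min().round(1),C[kk][:,1].max().round(1),kk.sum())
print(manip.get_state()['time_s'])
```

```text
w3 end y [ 21.   22.2 131.5 131.9]
 stop y 11.3 21.8 12
w7 end y [ 19.6  20.5 129.5 131.1]
 stop y 10.5 22.6 434
15.175
```

The moulding is still at the stop and gripped between both faces, the trigger is back at rest, and the robot is clear. I'm handing it in.

```bash
python3 -c "
from bench import manip
print(manip.sign_off())"
```

```text
the job is handed in; nothing more can be done
None
```

The moulding is held in the clamp with its end against the stop, and the trigger has sprung back. I handed the job in at about 15 s of the 46 s.

**What I did:** I gripped the moulding near its outer end, turned it about 2° in line with the jaws and slid it in. It stopped dead, with the force on the tool rising to 11.7 N, and I let go. With the fingers shut I pushed the trigger to its hard stop, where it barely moved as the push rose to 22.6 N. I then backed off and lifted clear.

**Last checks (clamp frame):**
- **Grip:** The sliding jaw face is at about x 30, the moulding spans x 30–73 and the fixed jaw face is at x 74. The jaw closed by about 12 mm.
- **Stop:** The moulding's end is at about y 20 and the stop's face at about y 21, so they touch within the roughly 2 mm calibration.
- **Trigger:** It is back at its rest position to within about 1.5 mm.
- **Everything else:** In the last pictures the screwdriver, the offcut and the board look unmoved.

**Where checks disagreed:**
- **Trigger angle:** The trigger's lean, taken from noisy depth, suggested only about 0.39 rad of squeeze. Its 27 mm of travel and the hard stop both fit the full 0.45 rad, so I went by those.
- **Moulding position:** Before squeezing, locating the moulding from the board's screws put its centre at y 77–79 instead of 75. Comparing its end with the stop in the same picture showed contact within 1 mm.

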